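Set and clamp the rotary specimen stage

TASK

With a fingertip push the upright post on the round black stage dial until the dial's white index mark lines up exactly with the one long line on the scale around it, then push the clamp lever's knob all the way round against its stop pin to lock the stage. Only push: do not lift the dial or pick anything up, and leave the bottles, dishes and other things on the bench where they are.

Things in the scene. Friction and masses are not known exactly. Their poses are not given: they have to be found in the camera images.
- dial_centre (a point): centre of the dial, on its upper face, 40 mm above the bench; the dial turns about the vertical axis through it. The dial is a flat black disc, 172 mm diameter, in an aluminium scale ring of 250 mm outer diameter whose top is 2 mm below the dial's face, on a white base plate 270 x 310 mm, 20 mm thick, fixed to the bench. A glass slide under two low clips (under 3 mm high) lies across the dial's middle. The dial rests loose on its spindle: it can be lifted, but must not be.
- index_mark (a point): outer end of the dial's index mark, a white radial line 40 mm long and 5 mm wide, at the dial's rim; the point is 87 mm from the dial's axis, level with its face, and turns with the dial
- target_line (a point): inner end of the target line: the one long (34 mm), broad (5 mm) line on the scale ring, among short lines (11 mm long, 2.5 mm wide) every 15 degrees, four on each side of it; the point is 87 mm from the dial's axis, at the height of the dial's face, and coincides with index_mark when lined up. It does not move, and lies counter-clockwise (seen from above) of the index mark at the start.
- dial_post (a point): half-way up the finger post of the dial: an upright steel pin, 12 mm diameter, 30 mm tall above the dial's face, 66 mm from the axis on the side opposite the index mark; the point is 15 mm above the face. About 1.3 N sideways on it turns the dial, either way; the dial stays where it is left.
- dial (a joint): angle of the dial about the vertical axis, rad, growing counter-clockwise seen from above, from -1.6 to 1.6; 0 when the index mark points along the base plate's own x axis (not the value to aim at: that depends on where the target line is)
- dial_lift (a joint): how far the dial is lifted off its seat, m; 0 at rest
- lever_pivot (a point): on the vertical axis of the clamp lever, which stands on the base plate at the side of the scale ring; 30 mm above the bench
- lever_knob (a point): half-way up the black upright knob at the clamp lever's free end: 14 mm diameter, standing 34 mm up from the lever arm, of which 30 mm is free above the arm; the point is 49 mm above the bench and 60 mm from the pivot axis. The steel arm is 12 mm wide, its top 32 mm above the bench.
- lock_lever (a joint): angle of the clamp lever, rad: about 0 to 0.12 at the start (open), 0.908 when locked against its stop pin (an 8 mm steel pin beside the arm, 25 mm from the pivot). It grows counter-clockwise seen from above; about 1 N at the knob moves it and it stays where it is left.
- dropper_bottle: small amber glass dropper bottle with black cap, 30 mm diameter, 70 mm tall, near the stage; origin at the centre of its underside
- oil_bottle: amber glass oil bottle with white cap, 36 mm diameter, 65 mm tall, near the stage; origin at the centre of its underside
- petri_dish: closed clear petri dish, 90 mm diameter, 16 mm tall, beyond the stage; origin at the centre of its underside
- slide_box: grey slide box, 170 x 85 x 34 mm; origin at the centre of its underside
- tally_counter: aluminium tally counter, 55 x 45 x 35 mm with a push button 11 mm higher; origin at the centre of its underside
- beaker: glass beaker, 70 mm diameter, 90 mm tall; origin at the centre of its underside
- wash_bottle: white wash bottle, 66 mm diameter, 150 mm tall; origin at the centre of its underside
Things that resemble listed ones, but are neither listed nor needed, are in the scene too. Of the things that look like the beaker, take the one that is nearest to the robot's base at the start.

How it is judged:
By the outcome, as a careful person would: the job done as asked, in the order asked, and still so for the second after the job is handed in, with the robot touching nothing.
It also fails if it takes over 58 s, if anything falls off the work surface, if the arm or the gripper's body presses on something with over 40 N, if the wrist force passes 120 N, or if a joint passes its speed limit or range.

ROBOT

A 7-joint arm with a two-finger parallel gripper is mounted at the origin on the work surface. World frame = base frame: x ahead of the robot, y to its left, z up, the work surface at z = 0. Lengths are in m, angles in rad, forces in N, time in s.
With the tool pointing down it reaches from about 0.35 to 0.9 m from the base axis. Payload 8.1 kg.
Tool frame: the origin (TCP) lies between the finger pads; the fingertips stand ahead of it and the grasp point (between the pads) is the TCP (arm.nose_length is the z of the fingertips in the tool frame, in m); z points along the fingers, y is the line along which they close (so a half turn about z gives the same grasp; the last joint's range is limited). The gripper opens to 92 mm and grips with 3 to 60 N. Pads are 19 mm wide; open, the fingers measure 130 mm over their backs; the gripper's body (75 mm by 190 mm) begins 47 mm behind the grasp point.
Start: joints at [1.037, 0.434, 0.025, 1.573, -0.012, 1.134, -0.075], TCP at [0.261, -0.568, 0.246] pointing down, gripper open.
Joint ranges: [-2.62, 2.62], [-0.44, 2.09], [-1.27, 1.32], [0.08, 2.57], [-1.32, 4.46], [0.12, 2], [-2.74, 2.74]. Speed limits (rad/s): [2.22, 2.22, 3.01, 3.01, 3.14, 3.14, 3.14].

INTERFACE

Orientations are given as a rotation vector (axis times angle).
In Python, from cell import sensors, optics, arm gives the robot as it stands.
- The arm moves only by the tool arm_command, never from a script. Its argument "deltas" is one flat list of numbers, 7 for each row, row after row: the turn, a rotation vector about the world's x, y, z as a fraction of full scale, then the shift along the world's x, y, z as a fraction of full scale, then the finger opening in mm, from 0 to 91.8. In form: [wx, wy, wz, dx, dy, dz, fingers, wx, wy, wz, dx, dy, dz, fingers, ...]. A call has 1 to 20 rows; each row is the pose to reach, as a shift and turn from the pose commanded when the call began; what a row does not reach only later rows make up. Full scale, the value 1, is 1 m for a shift and 90 degrees for a turn. A row lasts 1/10 s, in which the tool goes at most 50 mm and 8.59 degrees, less where a joint would pass 70% of its speed; a pose out of reach is approached as far as the arm can. A call with a number of a shift or a turn outside -1 to 1 is refused whole. A call with a gripper value outside its range is refused whole. The fingers move at their own pace and stop on an object; "force" is the grip in N (left out, the last holds). Time passes only in rows, so rows that repeat a pose let the fingers close. It gives the time, the measured TCP pose, the force, the opening and the grip force at its end, in the units of the state.
- sensors.observe(): the state, without advancing time (a new reading comes with each control period).
- optics.get_image(name): name is "side" or "top"; returns the picture (400x640x3 uint8, blue, green, red); there is no depth.
- optics.calibration(name): a dict with "camera_matrix" (3x3 intrinsics, pixels), "rvec" (rotation vector, rad) and "tvec" (3), from world to camera coordinates, as OpenCV has them. Camera axes: x right, y down, z forward; pixel columns grow to the right and rows downward; lengths in m; the calibration is good to about 2 mm. A picture is of the moment at which its call begins. calibration takes no time and is no camera call.
- arm.sign_off(): hands the job in; it is judged then, once.
The state is a dict: "clock": time; "joints": joint angles; "dq": joint speeds; "joint_efforts": joint torques, N m; "position": TCP position; "ee_rot": TCP orientation; "force": force on the tool from outside, world axes, zero at the start; "ft_torque": the same for the moment, N m; "width": opening from 0.0 (shut) to 1.0 (fully open); "gripper_force": force on a finger pad.
Only numpy, scipy, OpenCV 4.12 (cv2) and the standard library are available. Lean on these libraries where they do the work, as an engineer would, in place of code of your own. Each camera call takes 0.05 s, during which the arm holds its last target. There are 200 camera calls.

## Working session

There is one attempt and no reset: what is moved stays moved. The work goes in short steps, Python scripts to look and compute and a tool call to move; the robot and the scene stay as the last step left them, time stands still between calls to the robot, and variables do not carry over. Pictures are saved under pics/ and viewed, at most 10 in all, crops included, and the job is handed in when it is done.

Besides the shell and the picture viewer there is one more tool, called after ">>>" as a command line: name --argument value ..., lists and objects as JSON in quotes. arm_command: Moves the arm, as the interface text tells. Its arguments: {"type":"object","properties":{"deltas":{"type":"array","items":{"type":"number"}},"force":{"type":"number"}},"required":["deltas"]}

```bash
mkdir -p pics
python3 - <<'E'
from cell import sensors,optics,arm
import cv2
for n in("top","side"):
    cv2.imwrite(f"pics/{n}0.png",optics.get_image(n))
s=sensors.observe();print(s["clock"],s["position"],s["ee_rot"],s["width"],arm.nose_length)
E
```

```text
0.1 [ 0.26076032 -0.56752585  0.2450228 ] [-3.06769376e+00 -6.71023069e-01  6.91196015e-04] 1.0004912196617053 0.019
```

View pics/top0.png

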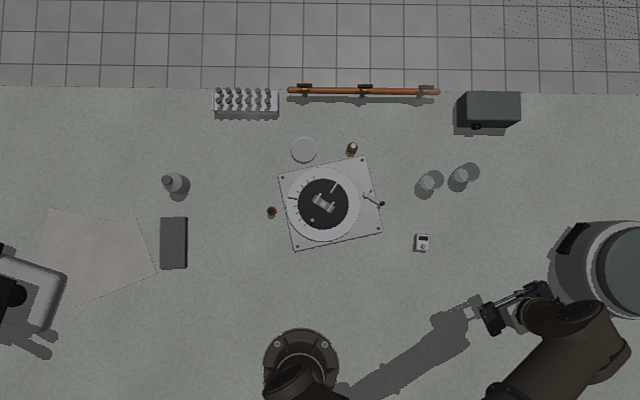

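View pics/side0.png

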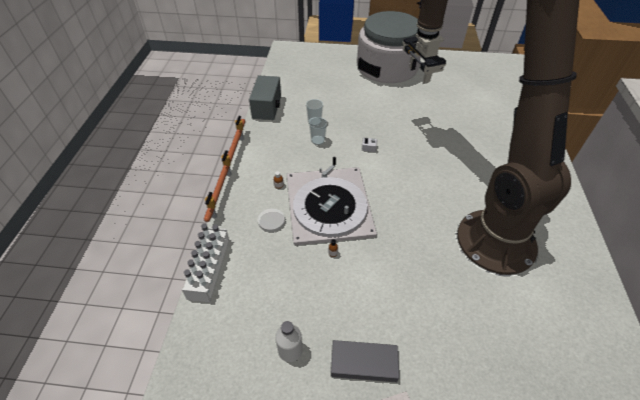

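The top view shows the dial near (323,203), its post near (312,220), the index mark near (334,187) and the lever knob near (382,204). In the side view the dial is near (330,203) and the knob near (334,161). I'll enlarge both.

Run:
```python
import cv2,numpy as np
a=cv2.imread("pics/top0.png")[145:255,262:392];b=cv2.imread("pics/side0.png")[145:265,262:392]
r=lambda i:cv2.resize(i,None,fx=5,fy=5,interpolation=cv2.INTER_CUBIC)
cv2.imwrite("pics/topc.png",r(a));cv2.imwrite("pics/sidec.png",r(b))
```

```text
(no output)
```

View pics/topc.png

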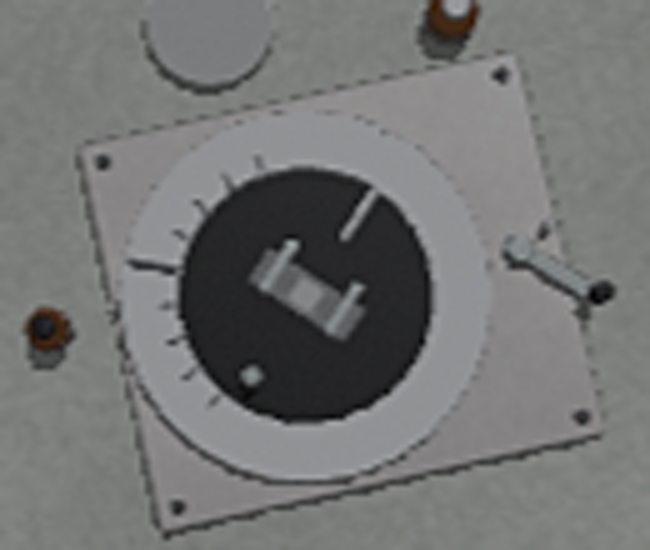

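View pics/sidec.png

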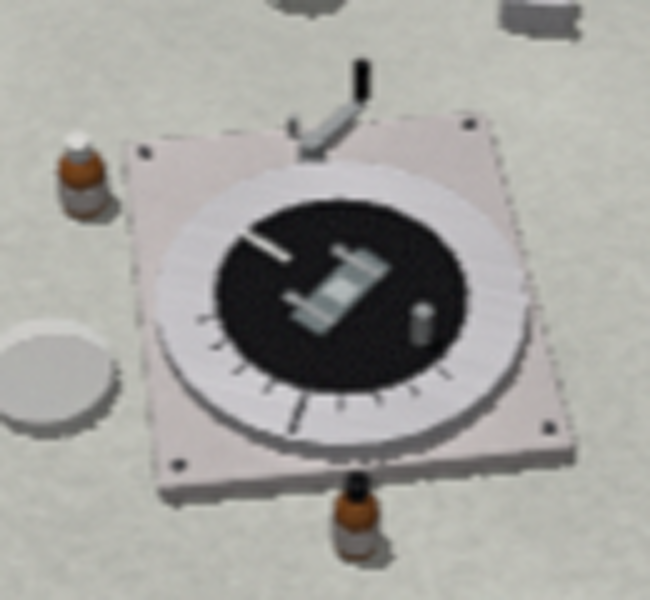

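The crops are clear. In the top crop the target line is at about (155,265), the index mark at (360,213), the post at (250,375) and the knob at (600,292). The index has to turn about 115° counter-clockwise. The lever's stop pin is at (543,230). Next I'll measure these by ray casting.

```bash
cat > h.py <<'E'
import cv2,numpy as np
from cell import sensors,optics,arm
def cast(n,uv,z):
    c=optics.calibration(n);R=cv2.Rodrigues(np.array(c["rvec"],float))[0];t=np.array(c["tvec"],float).ravel()
    p=cv2.undistortPoints(np.array(uv,float).reshape(-1,1,2),np.array(c["camera_matrix"]),None)[:,0]
    d=np.c_[p,np.ones(len(p))]@R; o=-R.T@t
    return (o+d*((z-o[2])/d[:,2])[:,None])
def disc(n,g,box):
    x0,x1,y0,y1=box; m=np.zeros_like(g); m[y0:y1,x0:x1]=(g[y0:y1,x0:x1]<75)*255
    cs=cv2.findContours(m,cv2.RETR_EXTERNAL,cv2.CHAIN_APPROX_NONE)[0]
    c=cv2.convexHull(max(cs,key=cv2.contourArea))
    P=cast(n,c[:,0],.04)[:,:2].astype(np.float32)
    A=np.c_[2*P,np.ones(len(P))];s=np.linalg.lstsq(A,(P**2).sum(1),rcond=None)[0]
    return s[:2],np.sqrt(s[2]+s[0]**2+s[1]**2)
def polar(n,g,box,c,z):
    x0,x1,y0,y1=box;U,V=np.meshgrid(np.arange(x0,x1,.25),np.arange(y0,y1,.25))
    P=cast(n,np.c_[U.ravel(),V.ravel()],z)[:,:2]-c
    v=cv2.remap(g,U.astype(np.float32),V.astype(np.float32),cv2.INTER_LINEAR).ravel().astype(float)
    return np.hypot(*P.T),np.arctan2(P[:,1],P[:,0]),v
def line(r,a,v,r0,r1,a0,w,sign):
    d=np.angle(np.exp(1j*(a-a0)));k=(r>r0)&(r<r1)&(abs(d)<w)
    q=sign*(v[k]-np.median(v[k]));q=np.clip(q-.35*q.max(),0,None)
    return a0+(q*d[k]).sum()/q.sum(), q.max()
E
cat > m.py <<'E'
from h import *
import sys
B={"top":(290,356,170,236),"side":(300,362,180,228)}
W={"top":(262,392,145,255),"side":(262,392,145,265)}
for n in B:
    g=cv2.cvtColor(optics.get_image(n),cv2.COLOR_BGR2GRAY);c,R=disc(n,g,B[n])
    guess={"top":[(262+155/5,145+265/5),(262+360/5,145+213/5)],"side":[(262+300/5,145+413/5),(262+268/5,145+246/5)]}[n]
    G=cast(n,guess,.04)[:,:2]-c;a=np.arctan2(G[:,1],G[:,0])
    if len(sys.argv)>1:a[1]=float(sys.argv[1])
    t=line(*polar(n,g,W[n],c,.038),.092,.118,a[0],.1,-1)
    i=line(*polar(n,g,W[n],c,.04),.050,.082,a[1],.15,1)
    print(n,c.round(4),R.round(4),"target",t,"index",i,"diff",np.angle(np.exp(1j*(t[0]-i[0]))))
E
python3 m.py
python3 - <<'E'
from h import *
f=lambda u,v:(262+u/5,145+v/5)
print("post top",cast("top",[f(251,374)],.07),"post side",cast("side",[f(423,310)],.07))
print("knob top",cast("top",[f(601,291)],.064),"side",cast("side",[f(361,66)],.064))
print("pivot",cast("top",[f(515,246)],.034),cast("side",[f(311,150)],.034))
print("pin",cast("top",[f(543,230)],.035))
print("bottles",cast("top",[f(45,325)],.07),cast("top",[f(458,5)],.065))
print("petri",cast("top",[f(208,28)],.016))
E
```

```text
top [ 0.5433 -0.0675] 0.0845 target (np.float64(1.401495576127734), np.float64(65.65)) index (np.float64(-0.5660349259983151), np.float64(65.0)) diff 1.967530502126049
side [ 0.5435 -0.0675] 0.0835 target (np.float64(1.3936806623587223), np.float64(56.55)) index (np.float64(-0.5842257788035691), np.float64(63.050000000000004)) diff 1.9779064411622915
post top [[ 0.4877223  -0.03315625  0.07      ]] post side [[ 0.48652382 -0.03143124  0.07      ]]
knob top [[ 0.54554946 -0.26232228  0.064     ]] side [[ 0.54595281 -0.26107128  0.064     ]]
pivot [[ 0.57727938 -0.20953996  0.034     ]] [[ 0.57588713 -0.20199099  0.034     ]]
pin [[ 0.58825916 -0.22821731  0.035     ]]
bottles [[0.51784052 0.10185378 0.07      ]] [[ 0.73458627 -0.16719136  0.065     ]]
petri [[ 7.26692344e-01 -1.05801859e-04  1.60000000e-02]]
```

>>> arm_command --deltas '[0,0,-0.64,0.247,0.567,-0.02,0,0,0,-0.64,0.247,0.567,-0.02,0,0,0,-0.64,0.247,0.567,-0.02,0,0,0,-0.64,0.247,0.567,-0.02,0,0,0,-0.64,0.247,0.567,-0.02,0,0,0,-0.64,0.247,0.567,-0.02,0,0,0,-0.64,0.247,0.567,-0.02,0,0,0,-0.64,0.247,0.567,-0.02,0,0,0,-0.64,0.247,0.567,-0.02,0,0,0,-0.64,0.247,0.567,-0.02,0,0,0,-0.64,0.247,0.567,-0.02,0,0,0,-0.64,0.247,0.567,-0.02,0,0,0,-0.64,0.247,0.567,-0.02,0,0,0,-0.64,0.247,0.567,-0.02,0,0,0,-0.64,0.247,0.567,-0.02,0,0,0,-0.64,0.247,0.567,-0.02,0,0,0,-0.64,0.247,0.567,-0.02,0,0,0,-0.64,0.247,0.567,-0.02,0]'

```text
clock: 2.0
position: [0.5077, -0.0022, 0.2259]
ee_rot: [3.012, -0.893, 0.0]
force: [0.0, 0.2, 1.0]
width: 0.002
gripper_force: 0.0
```

>>> arm_command --deltas '[0,0,0,0,0.001,-0.05,0,0,0,0,0,0.001,-0.1,0,0,0,0,0,0.001,-0.13,0,0,0,0,0,0.001,-0.15,0,0,0,0,0,0.001,-0.158,0,0,0,0,0,0.001,-0.158,0]'

```text
clock: 2.6
position: [0.5075, -0.0004, 0.0672]
ee_rot: [3.012, -0.891, -0.002]
force: [-0.2, 0.4, 0.6]
width: 0.006
gripper_force: 0.0
```

Run:
```python
from h import *
s=sensors.observe();print(s["clock"],s["position"],s["force"])
a=optics.get_image("side")[120:240,262:392]
cv2.imwrite("pics/s1.png",cv2.resize(a,None,fx=5,fy=5,interpolation=cv2.INTER_CUBIC))
```

```text
2.6 [ 5.07495720e-01 -4.06056182e-04  6.72146453e-02] [-0.15572673  0.43645543  0.64729813]
```

View pics/s1.png

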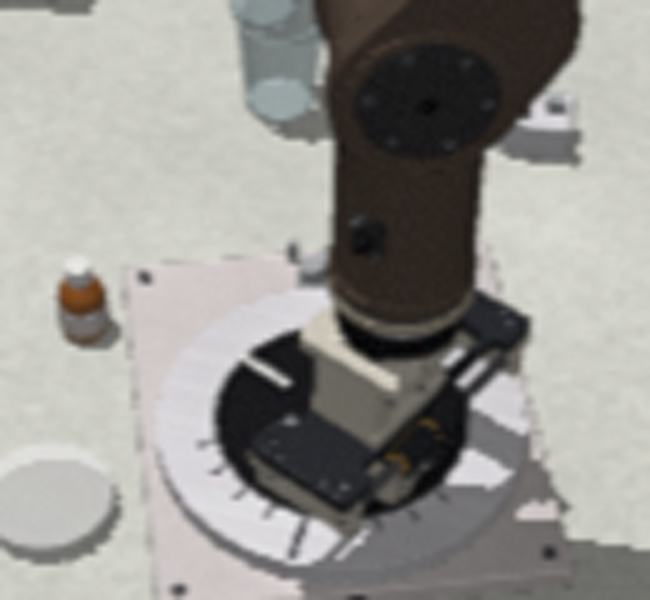

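The index mark is visible at (268,370) in the crop. The gripper is down behind the post, and nothing has been touched. Next I'll compute waypoints for an arc about the dial's centre.

```bash
cat > arc.py <<'E'
import sys,numpy as np
def arc(c,p,phis):
    v=np.array(p)-c
    for f in phis:
        q=np.array([[np.cos(f),-np.sin(f)],[np.sin(f),np.cos(f)]])@v-v
        print(f"0, 0, {f/(np.pi/2):.3f}, {q[0]:.4f}, {q[1]:.4f}, 0, 0,",end=" ")
    print()
E
python3 -c "
from arc import *
arc([.5434,-.0675],[.5075,-.0004],np.arange(1,21)*.08)"
```

```text
0, 0, 0.051, -0.0052, -0.0031, 0, 0, 0, 0, 0.102, -0.0102, -0.0066, 0, 0, 0, 0, 0.153, -0.0149, -0.0105, 0, 0, 0, 0, 0.204, -0.0193, -0.0147, 0, 0, 0, 0, 0.255, -0.0233, -0.0193, 0, 0, 0, 0, 0.306, -0.0269, -0.0242, 0, 0, 0, 0, 0.357, -0.0302, -0.0293, 0, 0, 0, 0, 0.407, -0.0330, -0.0347, 0, 0, 0, 0, 0.458, -0.0353, -0.0403, 0, 0, 0, 0, 0.509, -0.0372, -0.0461, 0, 0, 0, 0, 0.560, -0.0387, -0.0520, 0, 0, 0, 0, 0.611, -0.0397, -0.0580, 0, 0, 0, 0, 0.662, -0.0401, -0.0641, 0, 0, 0, 0, 0.713, -0.0401, -0.0702, 0, 0, 0, 0, 0.764, -0.0396, -0.0762, 0, 0, 0, 0, 0.815, -0.0387, -0.0823, 0, 0, 0, 0, 0.866, -0.0372, -0.0882, 0, 0, 0, 0, 0.917, -0.0353, -0.0939, 0, 0, 0, 0, 0.968, -0.0329, -0.0995, 0, 0, 0, 0, 1.019, -0.0301, -0.1049, 0, 0,
```

>>> arm_command --deltas '[0,0,0.05,-0.005,-0.003,0,0,0,0,0.1,-0.01,-0.0065,0,0,0,0,0.15,-0.015,-0.0105,0,0,0,0,0.2,-0.019,-0.0145,0,0,0,0,0.25,-0.023,-0.019,0,0,0,0,0.3,-0.0265,-0.024,0,0]'

```text
clock: 3.25
position: [0.4824, -0.0238, 0.0694]
ee_rot: [-3.137, 0.157, -0.005]
force: [-1.0, 2.4, -0.7]
width: 0.005
gripper_force: 0.9
```

```bash
python3 m.py -0.3; python3 -c "
from arc import *
arc([.5434,-.0675],[.5075-.0265,-.0004-.024],np.arange(1,18)*.08)"
```

```text
top [ 0.518  -0.0518] 0.1062 target (np.float64(1.127561615550339), np.float64(65.325)) index (np.float64(-0.40520985704009455), np.float64(76.05000000000001)) diff 1.5327714725904336
side [ 0.5304 -0.0708] 0.0925 target (np.float64(1.2767246543807624), np.float64(59.800000000000004)) index (np.float64(-0.21572625484611013), np.float64(108.225)) diff 1.4924509092268725
0, 0, 0.051, -0.0032, -0.0051, 0, 0, 0, 0, 0.102, -0.0061, -0.0105, 0, 0, 0, 0, 0.153, -0.0085, -0.0161, 0, 0, 0, 0, 0.204, -0.0104, -0.0218, 0, 0, 0, 0, 0.255, -0.0119, -0.0277, 0, 0, 0, 0, 0.306, -0.0129, -0.0337, 0, 0, 0, 0, 0.357, -0.0134, -0.0397, 0, 0, 0, 0, 0.407, -0.0134, -0.0458, 0, 0, 0, 0, 0.458, -0.0129, -0.0518, 0, 0, 0, 0, 0.509, -0.0120, -0.0578, 0, 0, 0, 0, 0.560, -0.0106, -0.0637, 0, 0, 0, 0, 0.611, -0.0087, -0.0695, 0, 0, 0, 0, 0.662, -0.0064, -0.0751, 0, 0, 0, 0, 0.713, -0.0036, -0.0805, 0, 0, 0, 0, 0.764, -0.0004, -0.0856, 0, 0, 0, 0, 0.815, 0.0032, -0.0905, 0, 0, 0, 0, 0.866, 0.0072, -0.0951, 0, 0,
```

>>> arm_command --deltas '[0,0,0.05,-0.003,-0.005,0,0,0,0,0.1,-0.006,-0.0105,0,0,0,0,0.15,-0.0085,-0.016,0,0,0,0,0.2,-0.0105,-0.022,0,0,0,0,0.255,-0.012,-0.0275,0,0,0,0,0.305,-0.013,-0.0335,0,0,0,0,0.355,-0.0135,-0.0395,0,0,0,0,0.405,-0.0135,-0.0455,0,0,0,0,0.455,-0.013,-0.052,0,0,0,0,0.51,-0.012,-0.058,0,0,0,0,0.56,-0.0105,-0.0635,0,0,0,0,0.61,-0.0085,-0.0695,0,0,0,0,0.61,-0.0085,-0.0695,0,0]'

```text
clock: 4.65
position: [0.4739, -0.0944, 0.0686]
ee_rot: [2.859, 1.298, 0.002]
force: [0.3, -0.1, 0.2]
width: 0.006
gripper_force: 0.0
```

```bash
cat > idx.py <<'E'
from h import *
c=np.array([.5434,-.0675]);W={"top":(262,392,145,255),"side":(262,392,145,265)};T={"top":1.4015,"side":1.3937}
for n in W:
    im=optics.get_image(n);g=cv2.cvtColor(im,cv2.COLOR_BGR2GRAY);r,a,v=polar(n,g,W[n],c,.04)
    k=(r>.052)&(r<.080); b=np.arange(-.7,1.6,.02);i=np.digitize(a,b)
    m=np.array([v[k&(i==j)].mean() if (k&(i==j)).any() else 0 for j in range(1,len(b))])
    a0=b[m[b[:-1]>-.7].argmax()]+.01
    x=line(r,a,v,.052,.080,a0,.1,1); t=line(*polar(n,g,W[n],c,.038),.092,.118,T[n],.1,-1)
    print(n,"peaks",[(b[q].round(2),int(m[q])) for q in m.argsort()[::-1][:6]],"idx",x,"target",t,"to go",T[n]-x[0])
    cv2.imwrite(f"pics/last_{n}.png",cv2.resize(im[145:255,262:392],None,fx=5,fy=5,interpolation=cv2.INTER_CUBIC))
s=sensors.observe();print(s["clock"],s["position"],s["force"])
E
python3 idx.py
```

```text
top peaks [(np.float64(0.66), 142), (np.float64(0.68), 141), (np.float64(0.64), 126), (np.float64(0.7), 119), (np.float64(0.62), 96), (np.float64(0.72), 85)] idx (np.float64(0.6778774435699435), np.float64(46.150000000000006)) target (np.float64(1.4028577919833918), np.float64(69.55000000000001)) to go 0.7236225564300565
side peaks [(np.float64(0.64), 190), (np.float64(0.66), 186), (np.float64(0.62), 174), (np.float64(0.68), 162), (np.float64(0.6), 143), (np.float64(0.7), 125)] idx (np.float64(0.6547237886465465), np.float64(50.7)) target (np.float64(1.3931697540450008), np.float64(59.800000000000004)) to go 0.7389762113534535
4.75 [ 0.47358187 -0.09349236  0.06834515] [ 0.54677678  0.93626456 -0.46601776]
```

```bash
python3 -c "
from arc import *
arc([.5434,-.0675],[.4725,-.0939],[.08,.16,.24,.32,.4,.48,.54,.6,.63])"
```

```text
0, 0, 0.051, 0.0023, -0.0056, 0, 0, 0, 0, 0.102, 0.0051, -0.0110, 0, 0, 0, 0, 0.153, 0.0083, -0.0161, 0, 0, 0, 0, 0.204, 0.0119, -0.0210, 0, 0, 0, 0, 0.255, 0.0159, -0.0255, 0, 0, 0, 0, 0.306, 0.0202, -0.0298, 0, 0, 0, 0, 0.344, 0.0237, -0.0327, 0, 0, 0, 0, 0.382, 0.0273, -0.0354, 0, 0, 0, 0, 0.401, 0.0292, -0.0367, 0, 0,
```

>>> arm_command --deltas '[0,0,0.05,0.0025,-0.0055,0,0,0,0,0.1,0.005,-0.011,0,0,0,0,0.155,0.0085,-0.016,0,0,0,0,0.205,0.012,-0.021,0,0,0,0,0.255,0.016,-0.0255,0,0,0,0,0.305,0.02,-0.03,0,0,0,0,0.345,0.0235,-0.0325,0,0,0,0,0.38,0.0275,-0.0355,0,0,0,0,0.4,0.029,-0.0365,0,0,0,0,0.4,0.029,-0.0365,0,0]'

```text
clock: 5.75
position: [0.5021, -0.1298, 0.0678]
ee_rot: [2.318, 2.12, -0.0]
force: [-0.5, -0.5, 0.3]
width: 0.004
gripper_force: 0.1
```

```bash
python3 idx.py;  python3 -c "
from arc import *
arc([.5434,-.0675],[.4725+.029,-.0939-.0365],[.03,.05,.07,.08,.09])"
```

```text
top peaks [(np.float64(1.26), 149), (np.float64(1.28), 148), (np.float64(1.24), 125), (np.float64(1.3), 120), (np.float64(1.22), 87), (np.float64(1.32), 85)] idx (np.float64(1.2786755747746537), np.float64(57.85)) target (np.float64(1.4028734555582925), np.float64(69.55000000000001)) to go 0.12282442522534631
side peaks [(np.float64(1.26), 189), (np.float64(1.24), 180), (np.float64(1.28), 180), (np.float64(1.22), 155), (np.float64(1.3), 154), (np.float64(1.2), 116)] idx (np.float64(1.2683712246690024), np.float64(44.2)) target (np.float64(1.3931465470652618), np.float64(60.45)) to go 0.1253287753309975
5.85 [ 0.50201806 -0.12957844  0.06784321] [ 1.02169125  0.72467377 -0.70272916]
0, 0, 0.019, 0.0019, -0.0012, 0, 0, 0, 0, 0.032, 0.0032, -0.0020, 0, 0, 0, 0, 0.045, 0.0045, -0.0028, 0, 0, 0, 0, 0.051, 0.0052, -0.0031, 0, 0, 0, 0, 0.057, 0.0058, -0.0035, 0, 0,
```

>>> arm_command --deltas '[0,0,0.013,0.0013,-0.0008,0,0,0,0,0.026,0.0026,-0.0016,0,0,0,0,0.038,0.0039,-0.0024,0,0,0,0,0.051,0.0052,-0.0031,0,0,0,0,0.06,0.006,-0.0036,0,0,0,0,0.06,0.006,-0.0036,0,0,0,0,0.06,0.006,-0.0036,0,0]'

```text
clock: 6.55
position: [0.5081, -0.1336, 0.0677]
ee_rot: [2.214, 2.228, 0.0]
force: [-0.3, -0.1, 1.4]
width: 0.006
gripper_force: 0.2
```

```bash
python3 idx.py
```

```text
top peaks [(np.float64(1.36), 156), (np.float64(1.38), 145), (np.float64(1.34), 138), (np.float64(1.4), 110), (np.float64(1.32), 98), (np.float64(1.42), 78)] idx (np.float64(1.3722790509666534), np.float64(59.150000000000006)) target (np.float64(1.4028279519876563), np.float64(69.55000000000001)) to go 0.0292209490333466
side peaks [(np.float64(1.36), 183), (np.float64(1.34), 180), (np.float64(1.38), 167), (np.float64(1.32), 160), (np.float64(1.4), 139), (np.float64(1.3), 125)] idx (np.float64(1.3611741073303694), np.float64(46.8)) target (np.float64(1.3932307080359942), np.float64(59.800000000000004)) to go 0.032525892669630574
6.65 [ 0.50809443 -0.13357846  0.06778389] [-0.09926666  0.7409602   0.02975338]
```

>>> arm_command --deltas '[0,0,0.007,0.0007,-0.0004,0,0,0,0,0.013,0.0013,-0.0007,0,0,0,0,0.02,0.002,-0.0011,0,0,0,0,0.02,0.002,-0.0011,0,0,0,0,0.02,0.002,-0.0011,0,0]'

```text
clock: 7.15
position: [0.51, -0.1346, 0.0677]
ee_rot: [2.179, 2.263, 0.0]
force: [-1.1, -0.2, -0.2]
width: 0.004
gripper_force: 0.4
```

```bash
python3 idx.py
```

```text
top peaks [(np.float64(1.38), 153), (np.float64(1.4), 148), (np.float64(1.36), 126), (np.float64(1.42), 124), (np.float64(1.44), 90), (np.float64(1.34), 82)] idx (np.float64(1.398144889984969), np.float64(58.5)) target (np.float64(1.4028130870152529), np.float64(70.2)) to go 0.00335511001503086
side peaks [(np.float64(1.38), 186), (np.float64(1.4), 179), (np.float64(1.36), 176), (np.float64(1.42), 156), (np.float64(1.34), 146), (np.float64(1.44), 121)] idx (np.float64(1.3909451847165857), np.float64(47.45)) target (np.float64(1.3930217909363327), np.float64(61.1)) to go 0.002754815283414258
7.25 [ 0.50999714 -0.13463068  0.06775876] [-1.11332006  0.74430893 -0.46281173]
```

>>> arm_command --deltas '[0,0,0,-0.01,0,0,0,0,0,0,-0.02,0,0,0,0,0,0,-0.02,0,0.04,0,0,0,0,-0.02,0,0.08,0,0,0,0,-0.02,-0.04,0.08,0,0,0,0,-0.02,-0.08,0.08,0,0,0,0,-0.02,-0.117,0.08,0,0,0,0,-0.02,-0.117,0.08,0]'

```text
clock: 8.05
position: [0.4879, -0.258, 0.1472]
ee_rot: [2.187, 2.254, -0.005]
force: [0.5, 1.0, -0.4]
width: 0.008
gripper_force: 0.0
```

```bash
python3 idx.py
```

```text
top peaks [(np.float64(1.38), 153), (np.float64(1.4), 148), (np.float64(1.36), 126), (np.float64(1.42), 123), (np.float64(1.44), 90), (np.float64(1.34), 82)] idx (np.float64(1.3980387520221722), np.float64(59.150000000000006)) target (np.float64(1.402842986469637), np.float64(70.2)) to go 0.003461247977827764
side peaks [(np.float64(1.38), 179), (np.float64(1.4), 172), (np.float64(1.36), 170), (np.float64(1.42), 149), (np.float64(1.34), 141), (np.float64(1.44), 116)] idx (np.float64(1.3907048681247545), np.float64(44.85)) target (np.float64(1.3931367258634801), np.float64(57.85)) to go 0.0029951318752454714
8.15 [ 0.4888589  -0.25240192  0.1474369 ] [0.57437713 0.89875221 0.20481172]
```

View pics/last_top.png

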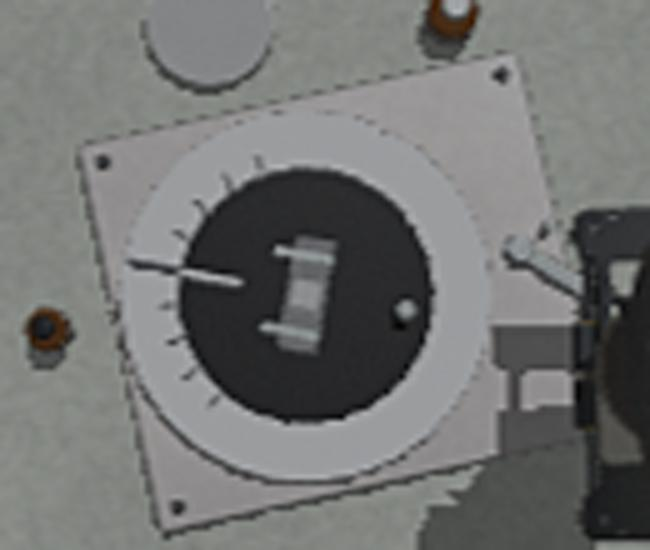

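The dial is aligned to about 0.003 rad: the white index mark at (180–243, 270–283) continues the long line at (130–178, 262–270). Next is the lever. I'll lower the gripper beside the knob and push along +x.

>>> arm_command --deltas '[0,0,0,0,-0.011,-0.03,0,0,0,0,0,-0.011,-0.06,0,0,0,0,0,-0.011,-0.087,0,0,0,0,0,-0.011,-0.087,0,0,0,0,0.01,-0.011,-0.087,0,0,0,0,0.02,-0.011,-0.087,0,0,0,0,0.027,-0.011,-0.087,0,0,0,0,0.032,-0.011,-0.087,0,0,0,0,0.037,-0.011,-0.087,0,0,0,0,0.042,-0.011,-0.087,0,0,0,0,0.046,-0.011,-0.087,0,0,0,0,0.05,-0.011,-0.087,0,0,0,0,0.05,-0.011,-0.087,0]'

```text
clock: 9.45
position: [0.5407, -0.2623, 0.0607]
ee_rot: [2.178, 2.263, 0.001]
force: [-1.1, -0.1, -0.5]
width: 0.001
gripper_force: 0.1
```

Run:
```python
from h import *
a=optics.get_image("side")[120:240,262:392]
cv2.imwrite("pics/s2.png",cv2.resize(a,None,fx=5,fy=5,interpolation=cv2.INTER_CUBIC))
```

```text
(no output)
```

View pics/s2.png

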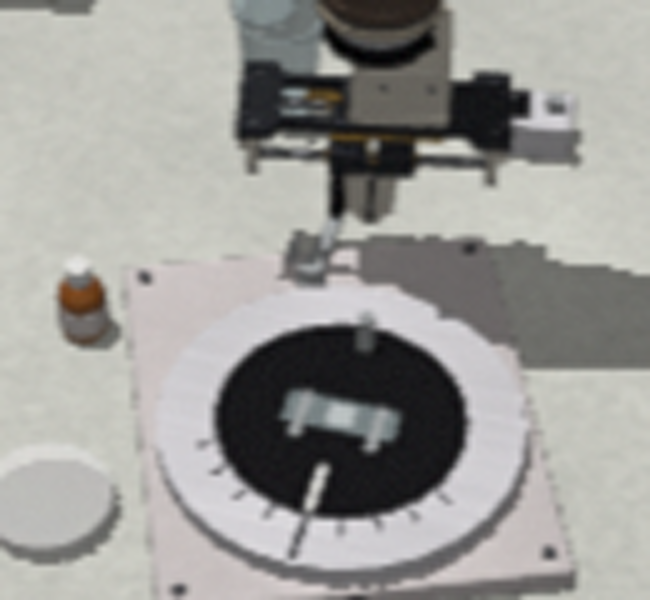

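The fingertip is pressing the knob at (337,195), and the arm at (325,240) is turning towards the pin at (297,240). I'll keep pushing.

>>> arm_command --deltas '[0,0,0,0.004,0,0,0,0,0,0,0.008,0,0,0,0,0,0,0.012,0,0,0,0,0,0,0.015,0,0,0,0,0,0,0.015,0,0,0]'

```text
clock: 10.0
position: [0.5557, -0.2624, 0.0608]
ee_rot: [2.178, 2.263, 0.001]
force: [-0.6, -0.5, 0.5]
width: 0.008
gripper_force: 0.0
```

>>> arm_command --deltas '[0,0,0,0.003,0,0,0,0,0,0,0.006,0,0,0,0,0,0,0.008,0,0,0,0,0,0,0.01,0,0,0,0,0,0,0.01,0,0,0]'

```text
clock: 10.5
position: [0.5654, -0.2624, 0.0608]
ee_rot: [2.178, 2.263, 0.001]
force: [-0.6, -0.1, -0.5]
width: 0.01
gripper_force: 0.1
```

>>> arm_command --deltas '[0,0,0,0.002,0,0,0,0,0,0,0.004,0,0,0,0,0,0,0.006,0,0,0,0,0,0,0.006,0,0,0]'

```text
clock: 10.9
position: [0.5698, -0.2625, 0.0605]
ee_rot: [-2.177, -2.262, 0.003]
force: [-6.5, 1.6, 3.1]
width: 0.005
gripper_force: 3.3
```

Run:
```python
from h import *
a=optics.get_image("side")[150:190,300:360]
cv2.imwrite("pics/s3.png",cv2.resize(a,None,fx=10,fy=10,interpolation=cv2.INTER_CUBIC))
```

```text
(no output)
```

View pics/s3.png

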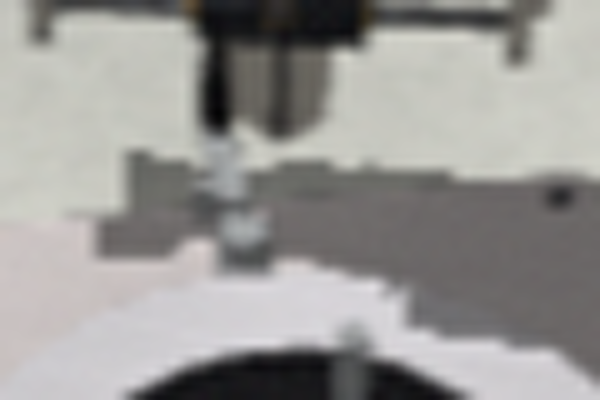

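Force has risen to 6.5 N, and the arm at (215,190) is against the pin. I'll press slightly more, then back off and lift.

>>> arm_command --deltas '[0,0,0,0.002,0,0,0,0,0,0,0.002,0,0,0,0,0,0,0.002,0,0,0]'

```text
clock: 11.25
position: [0.5701, -0.2625, 0.0604]
ee_rot: [-2.176, -2.26, 0.006]
force: [-11.2, 1.8, 9.0]
width: 0.003
gripper_force: 6.4
```

>>> arm_command --deltas '[0,0,0,-0.01,0,0,0,0,0,0,-0.03,0,0,0,0,0,0,-0.04,0,0.02,0,0,0,0,-0.05,0,0.06,0,0,0,0,-0.08,-0.03,0.1,0,0,0,0,-0.12,-0.06,0.14,0,0,0,0,-0.16,-0.1,0.16,0,0,0,0,-0.2,-0.14,0.16,0,0,0,0,-0.2,-0.14,0.16,0,0,0,0,-0.2,-0.14,0.16,0]'

```text
clock: 12.25
position: [0.3685, -0.408, 0.2212]
ee_rot: [2.188, 2.252, -0.005]
force: [-0.1, 0.8, -0.6]
width: 0.004
gripper_force: 0.0
```

```bash
python3 idx.py
```

```text
top peaks [(np.float64(1.38), 152), (np.float64(1.4), 146), (np.float64(1.36), 124), (np.float64(1.42), 122), (np.float64(1.44), 90), (np.float64(1.34), 81)] idx (np.float64(1.3982297897574867), np.float64(57.85)) target (np.float64(1.4028384186146217), np.float64(69.55000000000001)) to go 0.003270210242513283
side peaks [(np.float64(1.38), 171), (np.float64(1.4), 165), (np.float64(1.36), 162), (np.float64(1.42), 143), (np.float64(1.34), 134), (np.float64(1.44), 111)] idx (np.float64(1.3908198253352904), np.float64(43.225)) target (np.float64(1.393100642402479), np.float64(55.900000000000006)) to go 0.0028801746647095783
12.35 [ 0.37249251 -0.40343224  0.22095813] [0.27950435 0.56395866 0.49612323]
```

View pics/last_top.png

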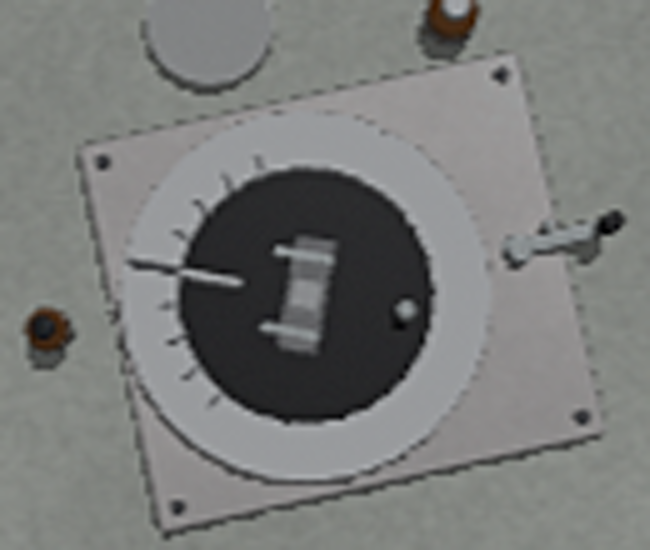

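The lever is against its pin: the knob is at (610,222) and the arm touches the pin at (545,232). The dial mark is still in line, the bottles and dish are where they were, and the robot is clear of everything.

```bash
python3 -c "
from cell import arm
print(arm.sign_off())"
```

```text
the job is handed in; nothing more can be done
None
```

The dial's index mark is lined up with the long line to within about 0.003 rad (0.2°), the clamp lever was pushed until it stopped against its pin, and the job was handed in at about 12 s with the robot touching nothing.

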